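# Stopper the flask and take the block's temperature

### The job

Close the open flask on the dry-block heater with the stopper that fits it (the smaller of the two), pushed in until its shoulder sits on the rim, and let go of it. Then take the contact thermometer from its stand and hold it with its tip on the dot in the middle of the ringed steel disc on the heater's sloping front, square to that face, pressing lightly so that the spring tip goes in about halfway and never hard. Finish while still holding it there, and leave the big stopper, jars and bottle alone.

Things in the scene. Friction and masses are not known exactly. Their poses are not given: they have to be found in the camera images.
- stopper: The right stopper: black rubber, standing on its narrow end, loose on the bench, about 40 g. Tapered plug 24 mm tall, 18 mm diameter at the foot and 23 mm at the top, under a round head 39 mm in diameter and 18 mm tall; 42 mm tall in all. Origin: centre of the plug's foot, z up through the head.
- stopper_shoulder (a point): Centre of the head's underside on the stopper's axis, 24 mm above the stopper's origin; this is what comes down on the flask's rim.
- flask_rim (a point): Centre of the mouth of the clear glass conical flask, at the rim's height (190 mm above the bench). The neck is upright, a straight tube 27 mm inside, 33 mm outside, 45 mm long. The flask is held fast in the well at the heater's rear and does not move.
- heater: White dry-block heater, fixed to the bench, 200 mm (x) by 160 mm (y). Origin: centre of its underside. Its x axis runs from the low front (35 mm high) to the rear; the front half rises at 24 degrees to 80 mm high, the rear half is a level block 85 mm high with the flask at x = +50 mm.
- spot: The ringed disc on the heater's sloping front, fixed: steel disc 20 mm in diameter inside a dark ring 30 mm in diameter, with a dark dot 4 mm across in the middle. Origin: the dot, on the disc's surface. z is the outward normal of the face, leaning 24 degrees from vertical towards the heater's front; y is level along the face.
- stand: Fixed probe stand: round foot 72 mm in diameter and 8 mm thick, with an upright tube 42 mm in diameter outside and 16 mm inside, its top 65 mm above the bench. Origin: centre of the foot's underside.
- probe: Contact thermometer, straight, 130 mm long, about 100 g, hanging loose and upright in the stand: black round handle 23 mm in diameter from 55 to 130 mm above the origin, its lower end resting on the tube's top; steel stem 10 mm in diameter below. Lift it 60 mm to clear the tube. Origin: end of the tip when fully out; z runs from tip to handle.
- tip_end (a point): The end of the thermometer's spring tip, a ball end 8 mm in diameter.
- probe_tip (a joint): How far the spring tip is pushed into the stem: 0 fully out, 0.010 m fully in. It pushes back with about 1.2 N at first and 4.2 N when fully in.
- big_stopper: The other stopper, black rubber, too large for the flask: plug 30 to 36 mm in diameter and 30 mm tall, head 50 mm in diameter and 20 mm tall. Origin: centre of its foot. Leave alone.
- jar_a: White plastic jar, 64 mm in diameter, 95 mm tall, origin at the centre of its base. Leave alone.
- jar_b: White plastic jar like jar_a, 64 mm in diameter, 95 mm tall, origin at the centre of its base. Leave alone.
- amber_bottle: Amber glass bottle with a black cap, 68 mm in diameter, 150 mm tall, origin at the centre of its base. Leave alone.

How it is judged (in metres and radians):
On the way, in this order (a step that is already met when the one before it is completed fails the run):
1. the stopper sits fully in the flask's neck, let go (distance between stopper_shoulder and flask_rim below 0.005 m and angle between stopper's own z axis and vertical below 0.1 rad and contact force between the fingers and stopper below 0.1 N), for 0.2 s.
2. the thermometer, held in the fingers, touches the dot square to the face with its tip pressed partly in (distance between tip_end and spot below 0.006 m and angle between the z axis of probe and the z axis of spot, either way round below 0.15 rad and value of joint probe_tip between 0.002 and 0.0085 m and contact force between probe and spot between 0.5 and 8 N and contact force between the fingers and probe above 1 N and contact force between probe and stand below 0.1 N and linear speed of probe below 0.02 m/s), for 0.2 s.
At the end, for the whole second after the job is handed in: Stopper: shoulder within 5 mm of the rim's centre, within 0.10 rad of upright, let go. Thermometer: held in the fingers, off its stand, under 0.02 m/s, tip end within 6 mm of the dot, within 0.15 rad of the face's normal, tip pressed in 2 to 8.5 mm, 0.5 to 8 N on the disc (all of step 1 and all of step 2); the arm keeps its last pose, push and grip.
It fails at once if the thermometer is pressed hard on the disc (over 15 N) (contact force between probe and spot above 15 N).
It fails at once if the big stopper is moved more than 30 mm or tipped (distance of big_stopper from where it was at the start of the episode above 0.03 m or angle between big_stopper's own z axis and vertical above 0.4 rad).
It fails at once if the jar a is moved more than 30 mm or tipped (distance of jar_a from where it was at the start of the episode above 0.03 m or angle between jar_a's own z axis and vertical above 0.4 rad).
It fails at once if the jar b is moved more than 30 mm or tipped (distance of jar_b from where it was at the start of the episode above 0.03 m or angle between jar_b's own z axis and vertical above 0.4 rad).
It fails at once if the amber bottle is moved more than 30 mm or tipped (distance of amber_bottle from where it was at the start of the episode above 0.03 m or angle between amber_bottle's own z axis and vertical above 0.4 rad).
It also fails if it takes over 61 s, if anything falls off the work surface, if the arm or the gripper's body presses on something with over 40 N, if the wrist force passes 120 N, or if a joint passes its speed limit or range.

### The arm

A 6-joint arm with a two-finger parallel gripper is mounted at the origin on the work surface. World frame = base frame: x ahead of the robot, y to its left, z up, the work surface at z = 0. Lengths are in m, angles in degrees, forces in N, time in s.
With the tool pointing down it reaches from about 0.375 to 0.975 m from the base axis. Payload 3.8 kg.
Tool frame: the origin (TCP) lies at the very end of the fingers, on their centre line; the grasp point (between the pads) lies 19 mm behind it; z points along the fingers, y is the line along which they close (so a half turn about z gives the same grasp; the last joint's range is limited). The gripper opens to 85 mm and grips with 20 to 120 N. Pads are 22 mm wide; open, the fingers measure 114 mm over their backs; the gripper's body (76 mm by 85 mm) begins 54 mm behind the grasp point. The pads swing forward as they close: fully open they stand 13 mm farther back than shut.
Start: joints at [69.62, 15.12, 91.902, -0, 72.978, -2.114], TCP at [0.212, 0.641, 0.231] pointing down, gripper open.
Joint ranges: [-150.88, 150.88], [-54.13, 125.18], [17.81, 147.31], [-75.09, 255.09], [0, 152.58], [-146.25, 146.25]. Speed limits (degrees/s): [147.25, 147.25, 180, 180, 180, 180].

### API

Orientations are given as [roll, pitch, yaw] about the fixed x, y, z axes, in that order (R = Rz(yaw) Ry(pitch) Rx(roll)).
In Python, from rig import r, camera, camera_params, ticket, finder gives the robot as it stands. The module is installed in compiled form; this text tells all that it offers.
- The arm moves only by the tool apply_moves, never from a script. Its argument "increments" is a list of rows, each a list of 5 numbers: the opening, from -1 (shut) to 1 (fully open), then the shift along the tool's x, y, z in units of 60 mm (1.0 is 60 mm), then the turn about the tool's z in rad. In form: [[gripper, tx, ty, tz, yaw], ...]. A call has 1 to 20 rows; each row shifts and turns the commanded pose from where the row before left it, along the tool's axes as they then stand; what a row does not reach is not made up. A row lasts 1/8 s, in which the tool goes at most 62.5 mm and 10.7 degrees, less where a joint would pass 70% of its speed; a pose out of reach is approached as far as the arm can. A call is refused whole if a number of a shift passes 1 or a number of a turn 0.188, either way. A call with a gripper value outside its range is refused whole. The fingers move at their own pace and stop on an object; the grip force is fixed at half the most. Time passes only in rows, so rows that do not move let the fingers close. It gives the time, the measured TCP pose, the force, the opening and the grip force at its end, in the units of the state.
- r.get_state(): the state, without advancing time (a new reading comes with each control period).
- camera(name): name is "scene" or "top" or "wrist"; returns (picture, depth): 400x640x3 uint8, red, green, blue; 400x640 float32, m along the optical axis (not along the pixel's ray), 0 where there is no reading.
- camera_params(name): a dict with "mtx" (3x3 intrinsics, pixels), "k1" (the pictures are not rectified: a ray, as slopes to the right and down, at radius r is drawn at 1 + k1 r^2 times it, then the intrinsics apply), "extrinsics" (4x4, takes a point from camera to world coordinates). Camera axes: x right, y up, looking along -z (the intrinsics and any distortion apply to the point x, -y, -z); pixel columns grow to the right and rows downward; lengths in m; the calibration is good to about 2 mm. A picture is of the moment at which its call begins: read the wrist's pose just before it. camera_params takes no time and is no camera call; for the wrist camera it gives the pose at the moment of the call.
- ticket.finish_job(): hands the job in; it is judged then, once.
Trained networks look in the newest picture that a camera, given by its name, has taken for a name from the list of things; names that differ only in an ending like _2 or _b are one class to them, and where a whole thing is asked for, a point or a joint stands for the part that bears it (a point fixed in the world has none). Each returns a list of dicts, best first, with "confidence" (0 to 1); they miss things now and then, are a little off and sometimes report something else, mostly with a low value. They report only what shows in the picture. A call takes as long as a camera call.
- finder.silhouettes(target, camera): "mask" (400x640 bool, what is visible of it) and "position" ([row, column] in pixels, amid what is visible of it).
The state is a dict: "time_s": time; "joints": joint angles; "joint_vel": joint speeds; "effort": joint torques, N m; "position": TCP position; "tool_rot": TCP orientation; "force": force on the tool from outside, world axes, zero at the start; "ft_torque": the same for the moment, N m; "width": finger opening in m; "gripper_force": force on a finger pad.
Only numpy, scipy, OpenCV 4.12 (cv2) and the standard library are available. Lean on these libraries where they do the work, as an engineer would, in place of code of your own. Each camera call takes 0.05 s, during which the arm holds its last target. There are 200 camera calls.

## Working session

There is one attempt and no reset: what is moved stays moved. The work goes in short steps, Python scripts to look and compute and a tool call to move; the robot and the scene stay as the last step left them, time stands still between calls to the robot, and variables do not carry over. Pictures are saved under pics/ and viewed, at most 10 in all, crops included, and the job is handed in when it is done.

Besides the shell and the picture viewer there is one more tool, called after "Emit:" by a JSON object that holds its "method" and its "body", one argument or row to a line. apply_moves: Moves the arm, as the interface text tells. Its arguments: {"type":"object","properties":{"increments":{"type":"array"}},"required":["increments"]}

```bash
mkdir -p pics
cat > h.py <<'E'
import numpy as np, cv2
from rig import r, camera, camera_params, ticket, finder
def pts(cam, dep):
    p=camera_params(cam); K=p["mtx"]; v,u=np.mgrid[0:400,0:640]
    x=(u-K[0,2])/K[0,0]; y=(v-K[1,2])/K[1,1]; a,b=x.copy(),y.copy()
    for _ in range(8):
        s=1+p["k1"]*(a*a+b*b); a,b=x/s,y/s
    P=np.stack([a*dep,-b*dep,-dep],-1); E=np.array(p["extrinsics"])
    return P@E[:3,:3].T+E[:3,3]
def proj(cam,X):
    p=camera_params(cam); E=np.array(p["extrinsics"]); c=(np.atleast_2d(X)-E[:3,3])@E[:3,:3]
    a=c[:,0]/-c[:,2]; b=-c[:,1]/-c[:,2]; s=1+p["k1"]*(a*a+b*b); K=p["mtx"]
    return np.c_[K[0,0]*a*s+K[0,2],K[1,1]*b*s+K[1,2]]
def snap(cam,name):
    im,d=camera(cam); cv2.imwrite(f"pics/{name}.png",im[:,:,::-1]); return im,d
E
python3 - <<'E'
from h import *
np.set_printoptions(precision=4,suppress=True)
print(r.get_state())
for c in ["scene","top"]:
    im,d=snap(c,c+"0"); P=pts(c,d); print(c,np.array(camera_params(c)["extrinsics"])[:3,3])
    for t in ["stopper","big_stopper","heater","spot","stand","probe","flask_rim","jar_a","amber_bottle"]:
        for f in finder.silhouettes(t,c)[:3]:
            m=f["mask"]&(d>0); Q=P[m]
            if len(Q): 
                top=Q[Q[:,2]>np.percentile(Q[:,2],97)-.006]
                print(t,round(f["confidence"],2),np.round(f["position"]),m.sum(),"med",np.median(Q,0),"top",top.mean(0),"ctr",(np.percentile(top,2,0)+np.percentile(top,98,0))/2)
E
```

```text
{'time_s': 0.0, 'joints': array([69.6197, 15.1704, 91.9823, -0.0011, 72.978 , -2.1143]), 'joint_vel': array([ 0.0649,  0.0263, -0.0545,  0.0823, -0.015 ,  0.1648]), 'effort': array([ -0.0025, -51.5115, -36.7315,  -0.    ,   0.0127,   0.    ]), 'position': array([0.2113, 0.6403, 0.2299]), 'tool_rot': array([-179.8694,   -0.0038,  161.7343]), 'force': array([0.8672, 0.7877, 0.5158]), 'ft_torque': array([ 0.0372,  0.0022, -0.07  ]), 'gripper_force': 0.0, 'width': 0.08515419467137277}
scene [ 1.0645 -0.6657  0.9234]
stopper 0.74 [324. 233.] 354 med [ 0.6194 -0.2926  0.0421] top [ 0.617  -0.2907  0.0431] ctr [ 0.6168 -0.2907  0.0432]
heater 0.55 [230. 307.] 5476 med [ 0.6275 -0.0145  0.0745] top [0.6257 0.0044 0.1816] ctr [0.6256 0.0058 0.1809]
stand 0.69 [290. 181.] 743 med [ 0.4731 -0.2853  0.0132] top [ 0.4665 -0.281   0.0641] ctr [ 0.4619 -0.2772  0.0639]
probe 0.65 [262. 176.] 351 med [ 0.4657 -0.279   0.114 ] top [ 0.4599 -0.2755  0.1395] ctr [ 0.4594 -0.2748  0.1391]
flask_rim 0.93 [217. 316.] 1011 med [ 0.6325 -0.0067  0.1262] top [0.6245 0.0054 0.1887] ctr [0.6249 0.0062 0.1887]

[... 1252 characters left out ...]
 0.2514 0.051 ]
stand 0.96 [250. 410.] 475 med [ 0.4556 -0.2621  0.0103] top [ 0.457  -0.2687  0.0669] ctr [ 0.458  -0.2706  0.0713]
probe 0.5 [246. 425.] 145 med [ 0.4567 -0.2696  0.1331] top [ 0.4569 -0.2744  0.1407] ctr [ 0.4573 -0.2744  0.1406]
flask_rim 0.67 [184. 310.] 592 med [0.6136 0.0056 0.1263] top [0.6222 0.0053 0.1895] ctr [0.6222 0.0049 0.189 ]
jar_a 0.91 [144. 374.] 588 med [ 0.7364 -0.1554  0.0932] top [ 0.7465 -0.1602  0.0956] ctr [ 0.7462 -0.16    0.0961]
jar_a 0.55 [138. 289.] 562 med [0.7544 0.0556 0.0931] top [0.7666 0.056  0.0952] ctr [0.7668 0.0558 0.0955]
amber_bottle 0.97 [152. 202.] 819 med [0.7099 0.2786 0.1008] top [0.7217 0.2897 0.1498] ctr [0.7218 0.2901 0.1497]
```

View pics/scene0.png

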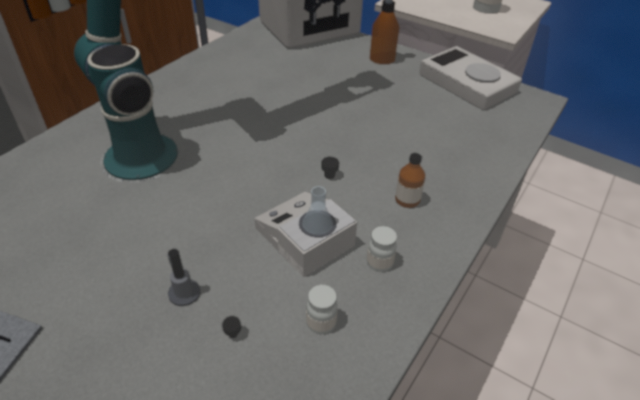

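View pics/top0.png

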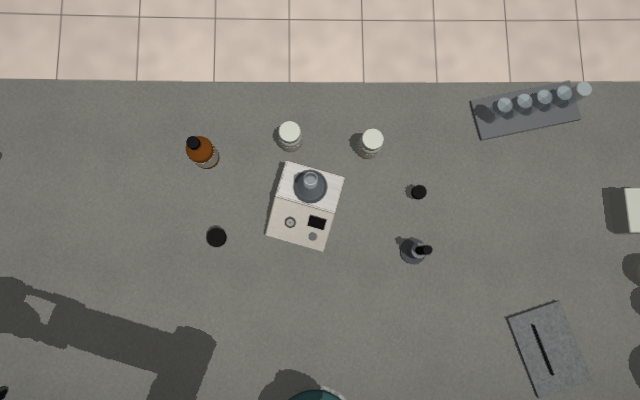

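Emit:
{"method": "apply_moves", "body": {
  "increments": [
    [1, -0.627, -0.7, 0, 0],
    [1, -0.627, -0.7, 0, 0],
    [1, -0.627, -0.7, 0, 0],
    [1, -0.627, -0.7, 0, 0],
    [1, -0.627, -0.7, 0, 0],
    [1, -0.627, -0.7, 0, 0],
    [1, -0.627, -0.7, 0, 0],
    [1, -0.627, -0.7, 0, 0],
    [1, -0.627, -0.7, 0, 0],
    [1, -0.627, -0.7, 0, 0],
    [1, -0.627, -0.7, 0, 0],
    [1, -0.627, -0.7, 0, 0],
    [1, -0.627, -0.7, 0, 0],
    [1, -0.627, -0.7, 0, 0],
    [1, -0.627, -0.7, 0, 0],
    [1, -0.627, -0.7, 0, 0],
    [1, -0.627, -0.7, 0, 0],
    [1, -0.627, -0.7, 0, 0],
    [1, 0, 0, 0, 0]
  ]
}}

```text
time_s: 3.38
position: [0.6183, -0.293, 0.2303]
tool_rot: [-180.0, -0.0, 161.5]
force: [-0.4, -0.7, -0.4]
width: 0.0854
gripper_force: 0.0
```

```bash
cat >> h.py <<'E'
def rel(X):
    from scipy.spatial.transform import Rotation as R
    s=r.get_state(); T=R.from_euler("xyz",s["tool_rot"],degrees=True).as_matrix()
    return T.T@(np.array(X)-s["position"])/.06
E
python3 - <<'E'
from h import *
np.set_printoptions(precision=4,suppress=True)
s=r.get_state(); print(s["time_s"],s["position"],s["tool_rot"],s["joints"])
im,d=snap("wrist","w1"); P=pts("wrist",d)
for f in finder.silhouettes("stopper","wrist")[:2]:
    Q=P[f["mask"]&(d>0)]; top=Q[Q[:,2]>.036]
    print(f["confidence"],f["position"],len(Q),np.median(top,0),(np.percentile(top,2,0)+np.percentile(top,98,0))/2, np.ptp(top,axis=0))
print(rel([.616,-.291,.016]))
E
```

```text
3.375 [ 0.6183 -0.293   0.2303] [-179.9532   -0.0029  161.5193] [-27.4181  16.1341  90.7369  -0.0488  73.1245 -98.9232]
0.57 [177.5, 320.0] 1089 [ 0.6149 -0.288   0.0423] [ 0.615  -0.2881  0.042 ] [0.0385 0.038  0.0081]
[ 0.008  -0.035   3.5774]
```

View pics/w1.png

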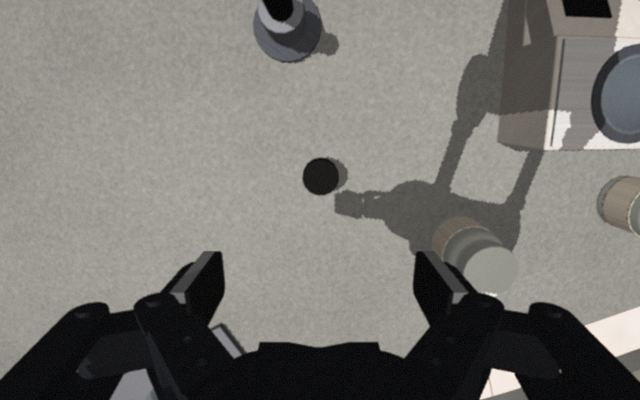

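Emit:
{"method": "apply_moves", "body": {
  "increments": [
    [1, 0.07, 0.04, 0.8, 0],
    [1, 0, 0, 0.9, 0],
    [1, 0, 0, 0.9, 0],
    [1, 0, 0, 0.7, 0],
    [1, 0, 0, 0.32, 0],
    [-1, 0, 0, 0, 0],
    [-1, 0, 0, 0, 0],
    [-1, 0, 0, 0, 0],
    [-1, 0, 0, 0, 0],
    [-1, 0, 0, 0, 0],
    [-1, 0, 0, 0, 0]
  ]
}}

```text
time_s: 4.85
position: [0.6166, -0.2865, 0.0172]
tool_rot: [-180.0, 0.3, 161.7]
force: [-0.4, 0.0, 6.8]
width: 0.0365
gripper_force: 59.4
```

Emit:
{"method": "apply_moves", "body": {
  "increments": [
    [-1, 0, 0, -0.4, 0],
    [-1, 0, 0, -0.9, 0],
    [-1, 0, 0, -0.9, 0],
    [-1, 0, 0, -0.9, 0],
    [-1, 0, 0, -0.8, 0],
    [-1, 0, 0, 0, 0]
  ]
}}

```text
time_s: 5.6
position: [0.6175, -0.2873, 0.256]
tool_rot: [-179.9, 0.7, 161.7]
force: [0.1, 0.3, -0.3]
width: 0.0363
gripper_force: 60.0
```

Run:
```python
from h import *
np.set_printoptions(precision=4,suppress=True)
s=r.get_state(); print(s["position"],s["tool_rot"],s["width"],s["force"])
for c in ["scene","wrist","top"]:
    im,d=snap(c,c+"2"); P=pts(c,d)
    for t in ["stopper"]+["flask_rim"]*(c!="wrist"):
      for f in finder.silhouettes(t,c)[:2]:
        Q=P[f["mask"]&(d>0)]; 
        if len(Q): print(c,t,f["confidence"],f["position"],len(Q),np.median(Q,0),np.percentile(Q,3,0),np.percentile(Q,97,0))
    if c!="wrist":
        m=(np.hypot(P[...,0]-.623,P[...,1]-.005)<.03)&(P[...,2]>.183)&(P[...,2]<.196); Q=P[m]
        print("rim",len(Q),Q.mean(0),(Q.min(0)+Q.max(0))/2,Q.min(0),Q.max(0))
```

```text
[ 0.6175 -0.2873  0.256 ] [-179.8884    0.7223  161.7229] 0.03627619889517785 [ 0.1444  0.3054 -0.3249]
scene stopper 0.64 [251.3, 220.5] 453 [ 0.6248 -0.2909  0.2804] [ 0.6034 -0.3053  0.243 ] [ 0.6377 -0.271   0.2834]
scene stopper 0.32 [292.5, 183.6] 795 [ 0.4725 -0.2843  0.0139] [ 0.4334 -0.3053  0.0035] [ 0.4918 -0.246   0.0663]
scene flask_rim 0.72 [215.9, 317.6] 919 [ 0.633  -0.0074  0.1308] [ 0.6071 -0.0246  0.0936] [0.6544 0.0203 0.1896]
rim 108 [0.625  0.006  0.1877] [0.6244 0.0062 0.1879] [ 0.6077 -0.0113  0.183 ] [0.6412 0.0236 0.1927]
wrist stopper 0.56 [277.6, 318.0] 6877 [ 0.6103 -0.2843  0.2713] [ 0.5953 -0.3006  0.2592] [ 0.6302 -0.2686  0.2734]
wrist stopper 0.28 [39.5, 288.6] 2745 [ 0.4693 -0.2717  0.008 ] [ 0.4397 -0.3058  0.0056] [ 0.4884 -0.2427  0.065 ]
top flask_rim 0.67 [183.7, 310.3] 609 [0.6129 0.0056 0.1251] [ 0.5916 -0.0253  0.0901] [0.6411 0.0359 0.1907]
rim 64 [0.6219 0.005  0.1893] [0.622  0.0049 0.1894] [ 0.6066 -0.0103  0.184 ] [0.6375 0.0201 0.1948]
```

Emit:
{"method": "apply_moves", "body": {
  "increments": [
    [-1, 0.15, 0.475, 0, 0],
    [-1, 0.26, 0.83, 0, 0],
    [-1, 0.26, 0.83, 0, 0],
    [-1, 0.26, 0.83, 0, 0],
    [-1, 0.26, 0.83, 0, 0],
    [-1, 0.2, 0.6, 0.2, 0],
    [-1, 0.087, 0.28, 0.3, 0],
    [-1, 0, 0, 0, 0],
    [-1, 0, 0, 0, 0]
  ]
}}

```text
time_s: 7.12
position: [0.6181, 0.0073, 0.2177]
tool_rot: [-179.9, -0.0, 161.7]
force: [-0.1, -0.9, 0.3]
width: 0.0362
gripper_force: 60.0
```

Run:
```python
from h import *
np.set_printoptions(precision=4,suppress=True)
s=r.get_state(); print(s["position"],s["tool_rot"],s["width"],s["force"])
for c in ["scene","wrist"]:
    im,d=snap(c,c+"3"); P=pts(c,d)
    for t in ["stopper"]:
      for f in finder.silhouettes(t,c)[:2]:
        Q=P[f["mask"]&(d>0)]; 
        if len(Q): print(c,t,f["confidence"],f["position"],len(Q),np.median(Q,0),np.percentile(Q,3,0),np.percentile(Q,97,0))
    if c=="scene":
        for ctr,h in (((.6244,.0062),.19),):
            a=np.linspace(0,6.283,60); X=np.c_[ctr[0]+.0165*np.cos(a),ctr[1]+.0165*np.sin(a),a*0+h]
            big=cv2.resize(im[130:250,240:400,::-1],None,fx=5,fy=5,interpolation=cv2.INTER_CUBIC)
            pp=((proj(c,X)-[240,130]+.5)*5).astype(np.int32); cv2.polylines(big,[pp],True,(0,0,255),1)
            ax=proj(c,[[ctr[0],ctr[1],z] for z in (.15,.3)]); pp=((ax-[240,130]+.5)*5).astype(np.int32); cv2.polylines(big,[pp],False,(0,255,0),1)
            cv2.imwrite("pics/s3.png",big)
```

```text
[0.6181 0.0073 0.2177] [-179.9431   -0.0312  161.6918] 0.03624057706065089 [-0.0932 -0.854   0.2646]
scene stopper 0.52 [175.9, 317.2] 275 [0.6262 0.0009 0.2412] [ 0.608  -0.0125  0.2041] [0.6391 0.0254 0.2471]
wrist stopper 0.75 [277.1, 318.1] 6815 [0.6155 0.0079 0.2437] [ 0.6005 -0.0081  0.2315] [0.6352 0.0235 0.2459]
wrist stopper 0.16 [370.2, 204.1] 353 [ 0.7567 -0.1643  0.0952] [ 0.7387 -0.18    0.0941] [ 0.7679 -0.1475  0.0965]
```

View pics/s3.png

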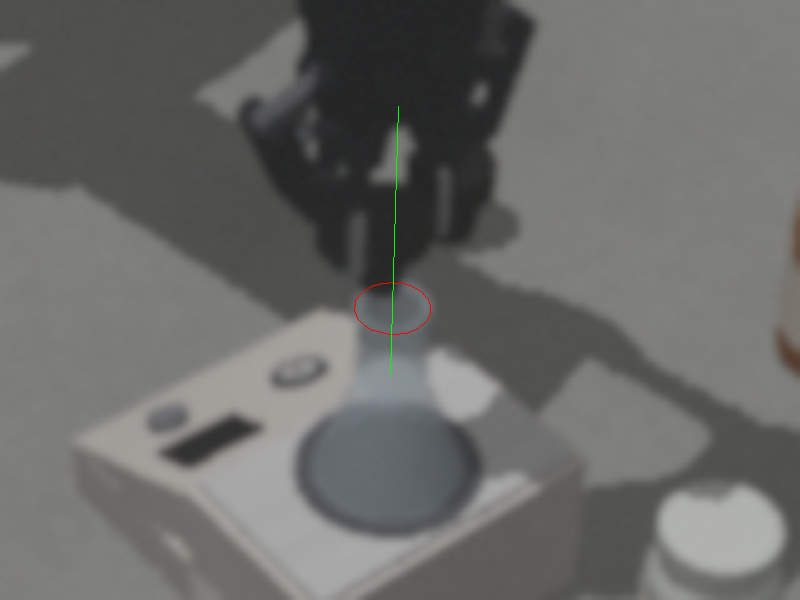

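Run:
```python
from h import *
np.set_printoptions(precision=4,suppress=True)
im,d=camera("scene"); P=pts("scene",d)
E=np.array(camera_params("scene")["extrinsics"]); right=E[:3,0]; print(right)
m0=np.hypot(P[...,0]-.623,P[...,1]-.005)<.028
for a,b in ((.186,.192),(.192,.198),(.198,.203),(.203,.209),(.209,.214),(.214,.219),(.222,.228),(.23,.236),(.236,.242)):
    Q=P[m0&(P[...,2]>a)&(P[...,2]<b)]
    if len(Q): t=Q@right; print(a,len(Q),"lat",t.min(),t.max(),(t.min()+t.max())/2,"mean",Q.mean(0))
print("axis",np.array([.6244,.0062,.19])@right)
g=cv2.resize(im[165:200,295:340,::-1],None,fx=16,fy=16,interpolation=cv2.INTER_CUBIC); cv2.imwrite("pics/s4.png",cv2.convertScaleAbs(g,alpha=2.2))
```

```text
[0.8204 0.5716 0.0149]
0.186 60 lat 0.5033647088740233 0.5337688702694042 0.5185667895717138 mean [0.6281 0.0029 0.189 ]
0.192 6 lat 0.5033846374895105 0.5314541048442564 0.5174193711668834 mean [ 0.6208 -0.0022  0.1929]
0.198 2 lat 0.5205618130112306 0.522764169646436 0.5216629913288333 mean [0.6265 0.0081 0.2019]
0.203 15 lat 0.5055482133410178 0.5226797773869118 0.5141139953639648 mean [ 0.6231 -0.0016  0.207 ]
0.209 12 lat 0.5055518532890242 0.5225827983526578 0.514067325820841 mean [ 0.6233 -0.001   0.2109]
0.214 11 lat 0.5076792898755009 0.5225154401879469 0.5150973650317239 mean [ 0.6249 -0.0023  0.2164]
0.222 15 lat 0.4992637588705276 0.5418162287754327 0.5205399938229801 mean [ 0.6258 -0.003   0.226 ]
0.23 47 lat 0.49725293771653784 0.5416954610870882 0.519474199401813 mean [ 0.6303 -0.0021  0.2333]
0.236 49 lat 0.49729845506827636 0.5415583920061489 0.5194284235372126 mean [0.6287 0.0014 0.2396]
axis 0.5186451993546946
```

View pics/s4.png

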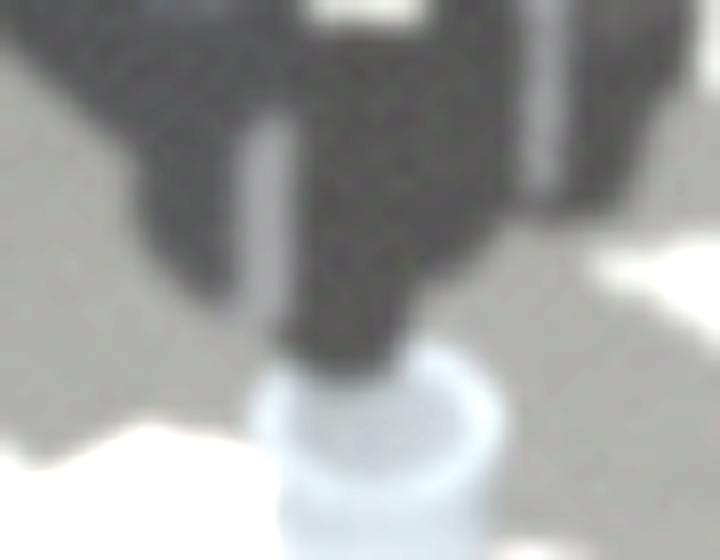

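Emit:
{"method": "apply_moves", "body": {
  "increments": [
    [-1, -0.07, 0.03, 0, 0],
    [-1, 0, 0, 0.15, 0],
    [-1, 0, 0, 0.15, 0],
    [-1, 0, 0, 0, 0]
  ]
}}

```text
time_s: 7.88
position: [0.6215, 0.009, 0.1981]
tool_rot: [-179.9, -0.2, 161.7]
force: [-1.0, -0.1, 0.0]
width: 0.0366
gripper_force: 60.0
```

Run:
```python
from h import *
np.set_printoptions(precision=4,suppress=True)
s=r.get_state(); print(s["position"],s["tool_rot"],s["force"],s["ft_torque"])
im,d=camera("scene")
g=cv2.resize(im[165:205,295:345,::-1],None,fx=14,fy=14,interpolation=cv2.INTER_CUBIC); cv2.imwrite("pics/s5.png",cv2.convertScaleAbs(g,alpha=2.2))
```

```text
[0.6215 0.009  0.1981] [-179.9437   -0.1812  161.7407] [-1.0411 -0.1125  0.0493] [ 0.03   -0.0298  0.001 ]
```

View pics/s5.png

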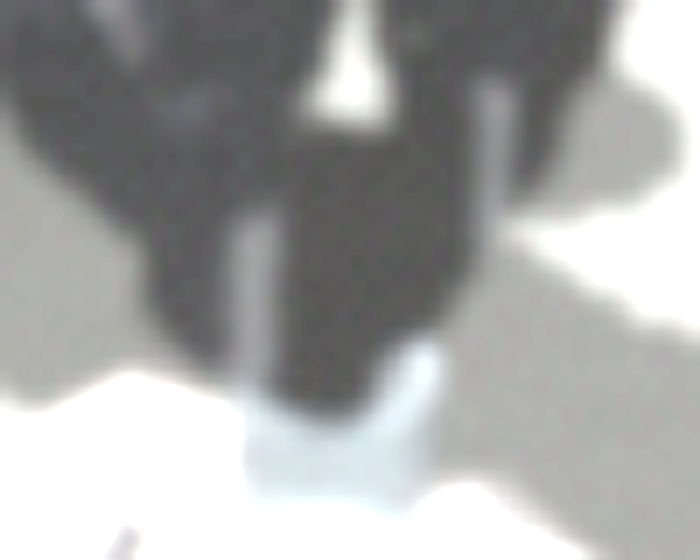

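Emit:
{"method": "apply_moves", "body": {
  "increments": [
    [-1, -0.01, 0.01, 0.1, 0],
    [-1, 0, 0, 0.1, 0],
    [-1, 0, 0, 0.05, 0],
    [-1, 0, 0, 0, 0]
  ]
}}

```text
time_s: 8.43
position: [0.6233, 0.0093, 0.1847]
tool_rot: [-180.0, -0.0, 161.7]
force: [-0.4, -1.5, -1.5]
width: 0.0363
gripper_force: 60.2
```

Emit:
{"method": "apply_moves", "body": {
  "increments": [
    [-1, 0, 0, 0.04, 0],
    [-1, 0, 0, 0.04, 0],
    [-1, 0, 0, 0, 0]
  ]
}}

```text
time_s: 8.8
position: [0.6239, 0.0092, 0.1837]
tool_rot: [180.0, 0.1, 161.7]
force: [-6.6, -1.2, 12.5]
width: 0.036
gripper_force: 61.3
```

Emit:
{"method": "apply_moves", "body": {
  "increments": [
    [-1, 0.03, 0, 0.01, 0],
    [-1, 0, 0, 0, 0],
    [0.2, 0, 0, -0.02, 0],
    [0.4, 0, 0, 0, 0],
    [0.4, 0, 0, 0, 0],
    [0.4, 0, 0, -0.4, 0],
    [0.4, 0, 0, -0.9, 0],
    [0.4, 0, 0, -0.4, 0],
    [0.4, 0, 0, 0, 0]
  ]
}}

```text
time_s: 9.93
position: [0.6232, 0.01, 0.2855]
tool_rot: [179.9, 0.3, 161.7]
force: [0.2, -0.4, -1.0]
width: 0.0597
gripper_force: 0.0
```

Run:
```python
from h import *
np.set_printoptions(precision=4,suppress=True)
s=r.get_state(); print(s["position"],s["tool_rot"],s["width"],s["force"],s["joints"])
for c in ["scene","wrist"]:
    im,d=snap(c,c+"6"); P=pts(c,d)
    for t in ["stopper","spot"]:
      for f in finder.silhouettes(t,c)[:2]:
        Q=P[f["mask"]&(d>0)]
        if len(Q): print(c,t,f["confidence"],f["position"],len(Q),np.median(Q,0),np.percentile(Q,3,0),np.percentile(Q,97,0))
    Q=P[(np.hypot(P[...,0]-.623,P[...,1]-.005)<.03)&(P[...,2]>.2)&(P[...,2]<.218)]
    if len(Q)>20:
        _,_,v=np.linalg.svd(Q-Q.mean(0),full_matrices=False); print("head top",len(Q),Q.mean(0),(Q.min(0)+Q.max(0))/2,v[2])
im,d=camera("wrist"); cv2.imwrite("pics/w6.png",cv2.resize(im[:,:,::-1],(800,500)))
```

```text
[0.6232 0.01   0.2855] [179.9148   0.2716 161.7413] 0.05973429966406553 [ 0.2404 -0.4372 -0.9614] [ -1.3755   7.7546  94.957    0.0027  77.0038 -73.1176]
scene stopper 0.54 [187.3, 320.5] 259 [0.6295 0.0025 0.2075] [ 0.6099 -0.011   0.1931] [0.6435 0.0249 0.2108]
scene spot 0.43 [203.1, 298.8] 62 [0.5369 0.0601 0.0616] [0.5229 0.0469 0.0545] [0.5487 0.0749 0.0665]
head top 212 [0.6275 0.006  0.2074] [0.6256 0.0077 0.2061] [ 0.0509 -0.0778  0.9957]
wrist stopper 0.66 [128.7, 313.7] 25273 [0.5689 0.0264 0.0766] [ 0.4789 -0.061   0.0366] [0.6663 0.1044 0.131 ]
wrist stopper 0.64 [217.4, 319.4] 2424 [0.622  0.009  0.2076] [ 0.6057 -0.0083  0.1909] [0.6411 0.0255 0.2089]
wrist spot 0.77 [85.0, 337.3] 597 [0.5341 0.059  0.0601] [0.5217 0.0456 0.0541] [0.546  0.0725 0.065 ]
wrist spot 0.75 [214.4, 317.8] 2396 [0.6219 0.009  0.2076] [ 0.6057 -0.008   0.193 ] [0.6405 0.0255 0.2089]
head top 2228 [0.6227 0.0088 0.2075] [0.6237 0.0086 0.205 ] [-0.022   0.0084  0.9997]
```

View pics/w6.png

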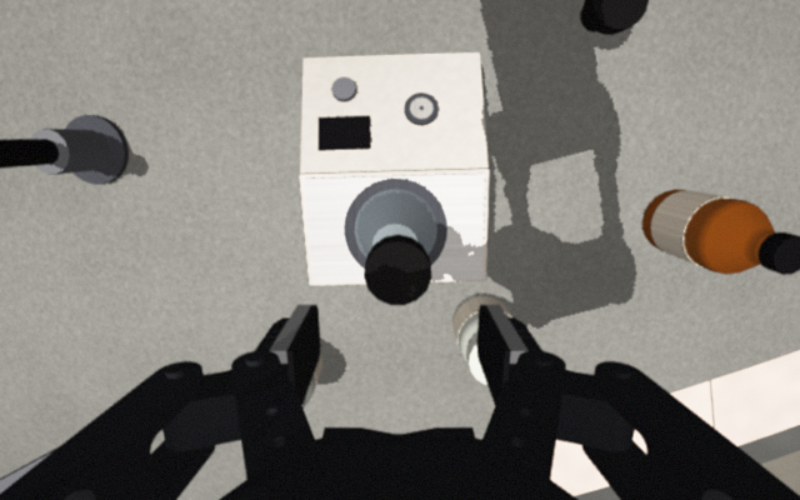

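Run:
```python
from h import *
np.set_printoptions(precision=4,suppress=True)
def fit(Q):
    for _ in range(6):
        c=Q.mean(0); _,_,v=np.linalg.svd(Q-c,full_matrices=False); n=v[2]*np.sign(v[2][2]); e=(Q-c)@n; Q=Q[abs(e)<max(.0015,2*e.std())]
    return n,c,len(Q),e.std()
for c in ["wrist","top","scene"]:
    im,d=camera(c); P=pts(c,d); g=im.astype(int).sum(-1)
    m=(P[...,2]>.04)&(P[...,2]<.079)&(np.abs(P[...,0]-.53)<.06)&(np.abs(P[...,1]-.035)<.07)
    n,cc,k,e=fit(P[m]); print(c,"n",n,"tilt",np.degrees(np.arccos(n[2])),"yaw",np.degrees(np.arctan2(-n[1],-n[0])),cc,k,e)
    for f in finder.silhouettes("spot",c)[:2]:
        mm=f["mask"]; ys,xs=np.where(mm); (u,v),wh,a=cv2.fitEllipse(np.c_[xs,ys].astype(np.float32)) if len(xs)>20 else ((0,0),0,0)
        q=P[int(round(v)),int(round(u))]; print(f["confidence"],f["position"],(u,v),wh,q,"plane resid",(q-cc)@n)
    if c=="wrist":
        dark=(g[60:115,300:380]); np.save("dk.npy",im[60:115,300:380])
    np.savez(f"c_{c}.npz",im=im,P=P)
# heater roof edges: yaw via minAreaRect of roof+slope points from top
```

```text
wrist n [-0.3937  0.1186  0.9116] tilt 24.27638072702515 yaw -16.76882666191229 [0.5335 0.0384 0.06  ] 8528 0.0006538245644593993
0.87 [84.5, 335.2] (336.25433349609375, 86.36451721191406) (20.59018325805664, 21.763626098632812) [0.534  0.0585 0.0617] plane resid 0.0037751293513684295
top n [-0.3574  0.1233  0.9258] tilt 22.21363222950912 yaw -19.030074290081735 [0.5506 0.0389 0.0676] 888 0.001416324264976976
0.56 [222.2, 286.4] (290.0, 221.1855926513672) (8.019401550292969, 9.75542163848877) [0.5356 0.0576 0.0621] plane resid 0.002600112002335111
scene n [-0.3935  0.1216  0.9112] tilt 24.321729509770776 yaw -17.169389512092067 [0.5256 0.0246 0.0587] 626 0.0009305369617572081
0.61 [202.9, 299.3] (299.3504333496094, 203.90797424316406) (4.2759623527526855, 8.643877029418945) [0.5371 0.0555 0.0639] plane resid 0.003954506449916122
```

Emit:
{"method": "apply_moves", "body": {
  "increments": [
    [1, 0.08, -0.38, 0, 0],
    [1, 0.17, -0.8, 0, 0],
    [1, 0.17, -0.8, 0, 0],
    [1, 0.17, -0.8, 0, 0],
    [1, 0.17, -0.8, 0, 0],
    [1, 0.17, -0.8, 0.2, 0],
    [1, 0.17, -0.8, 0.4, 0],
    [1, 0.045, -0.18, 0.2, 0],
    [1, 0, 0, 0, 0]
  ]
}}

```text
time_s: 11.7
position: [0.4543, -0.2742, 0.2338]
tool_rot: [179.9, -0.1, 161.6]
force: [0.1, 0.0, -1.0]
width: 0.0852
gripper_force: 0.0
```

Run:
```python
from h import *
np.set_printoptions(precision=4,suppress=True)
s=r.get_state(); print(s["position"],s["tool_rot"],s["joints"])
for c in ["wrist","top","scene"]:
    im,d=snap(c,c+"7"); P=pts(c,d)
    m0=np.hypot(P[...,0]-.457,P[...,1]+.274)<.035
    for a,b in ((.058,.0645),(.08,.1),(.1,.12),(.12,.137),(.136,.146)):
        Q=P[m0&(P[...,2]>a)&(P[...,2]<b)]
        if len(Q)>5: print(c,a,len(Q),Q.mean(0),(Q.min(0)+Q.max(0))/2,np.ptp(Q,axis=0))
```

```text
[ 0.4543 -0.2742  0.2338] [179.9494  -0.1215 161.6019] [ -33.8121   -0.5881  109.2214    0.0174   71.4973 -105.4195]
wrist 0.058 56 [ 0.446  -0.2686  0.0625] [ 0.4573 -0.2735  0.0613] [0.0379 0.0391 0.0063]
wrist 0.08 98 [ 0.4501 -0.2715  0.0898] [ 0.4527 -0.2735  0.09  ] [0.0107 0.021  0.0194]
wrist 0.1 121 [ 0.4498 -0.2717  0.1105] [ 0.4528 -0.2727  0.1099] [0.0112 0.0192 0.0199]
wrist 0.12 145 [ 0.45   -0.2734  0.1295] [ 0.4531 -0.2757  0.1285] [0.0118 0.0254 0.017 ]
wrist 0.136 700 [ 0.4578 -0.2746  0.1408] [ 0.4583 -0.2752  0.1396] [0.0222 0.0239 0.0072]
top 0.058 39 [ 0.4559 -0.2648  0.0626] [ 0.457  -0.2732  0.0613] [0.0364 0.0375 0.0062]
top 0.08 21 [ 0.456  -0.2673  0.0909] [ 0.4563 -0.2702  0.0903] [0.0204 0.0111 0.0188]
top 0.1 15 [ 0.454  -0.267   0.1104] [ 0.4545 -0.2697  0.1098] [0.0173 0.012  0.0143]
top 0.12 17 [ 0.4546 -0.268   0.1298] [ 0.4554 -0.2744  0.1292] [0.0148 0.0209 0.0156]
top 0.136 50 [ 0.4542 -0.2745  0.1402] [ 0.4549 -0.2757  0.14  ] [0.0144 0.0236 0.0079]
scene 0.058 76 [ 0.4679 -0.278   0.0625] [ 0.4597 -0.2742  0.0614] [0.0424 0.0381 0.0061]
scene 0.08 70 [ 0.4665 -0.2787  0.0903] [ 0.4629 -0.2764  0.09  ] [0.0182 0.0194 0.0196]
scene 0.1 70 [ 0.4658 -0.2789  0.1101] [ 0.4594 -0.2768  0.1098] [0.0225 0.0214 0.0192]
scene 0.12 77 [ 0.465  -0.279   0.1288] [ 0.4606 -0.2764  0.1284] [0.0234 0.025  0.0167]
scene 0.136 85 [ 0.4598 -0.2751  0.14  ] [ 0.4598 -0.2745  0.1399] [0.0234 0.0226 0.0074]
```

Emit:
{"method": "apply_moves", "body": {
  "increments": [
    [1, -0.05, 0.02, 0.4, -0.025],
    [1, 0, 0, 0.8, 0],
    [1, 0, 0, 0.7, 0],
    [1, 0, 0, 0.33, 0],
    [1, 0, 0, 0, 0],
    [-1, 0, 0, 0, 0],
    [-1, 0, 0, 0, 0],
    [-1, 0, 0, 0, 0],
    [-1, 0, 0, 0, 0],
    [-1, 0, 0, 0, 0],
    [-1, 0, 0, 0, 0],
    [-1, 0, 0, 0, 0]
  ]
}}

```text
time_s: 13.35
position: [0.4596, -0.2741, 0.1021]
tool_rot: [-180.0, 0.1, 163.2]
force: [-0.5, 0.1, 6.3]
width: 0.0214
gripper_force: 58.4
```

Emit:
{"method": "apply_moves", "body": {
  "increments": [
    [-1, 0, 0, -0.3, 0],
    [-1, 0, 0, -0.42, 0],
    [-1, 0, 0, 0, 0],
    [-1, 0.05, 0, 0, 0],
    [-1, 0.08, 0, 0, 0],
    [-1, 0.08, 0, 0.01, 0],
    [-1, 0, 0, 0, 0]
  ]
}}

```text
time_s: 14.22
position: [0.4477, -0.2707, 0.1438]
tool_rot: [-180.0, 0.2, 163.2]
force: [4.2, -1.9, -0.9]
width: 0.0217
gripper_force: 58.9
```

```bash
cat >> h.py <<'E'
def probe_axis(save=None,lo=None,pr=True):
    s=r.get_state(); out=[]
    for c in ["scene","top"]:
        im,d=camera(c); P=pts(c,d)
        if save and c=="scene":
            u,v=proj(c,s["position"])[0].astype(int); y0=max(v-35,0);x0=max(u-60,0)
            cv2.imwrite(f"pics/{save}.png",cv2.convertScaleAbs(cv2.resize(im[y0:y0+90,x0:x0+120,::-1],None,fx=6,fy=6,interpolation=cv2.INTER_CUBIC),alpha=1.6))
        for f in finder.silhouettes("probe",c)[:2]:
            Q=P[f["mask"]&(d>0)]
            if len(Q)<10: continue
            ca=Q.mean(0); _,_,v=np.linalg.svd(Q-ca,full_matrices=False); a=v[0]*np.sign(v[0][2])
            print(c,round(f["confidence"],2),len(Q),"ctr",ca,"axis",a,"tilt",np.degrees(np.arccos(a[2])),"z",Q[:,2].min(),Q[:,2].max())
E
python3 - <<'E'
from h import *
np.set_printoptions(precision=4,suppress=True)
s=r.get_state(); print(s["position"],s["tool_rot"],s["force"],s["ft_torque"],s["width"])
probe_axis("p1")
E
```

```text
[ 0.4477 -0.2707  0.1438] [-179.9556    0.1575  163.1553] [ 4.2226 -1.8883 -0.9208] [-0.5693 -0.9851 -0.065 ] 0.021732892663184795
scene 0.76 390 ctr [ 0.456  -0.273   0.1386] axis [-0.0376  0.0158  0.9992] tilt 2.339968437112507 z 0.001406936991126151 0.1857829083857604
```

View pics/p1.png

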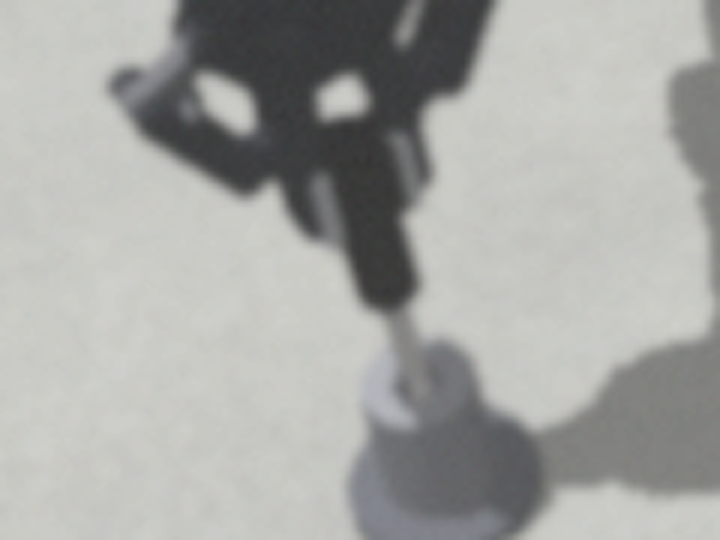

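Emit:
{"method": "apply_moves", "body": {
  "increments": [
    [-1, 0.09, 0, 0.015, 0],
    [-1, 0.09, 0, 0.02, 0],
    [-1, 0.09, 0, 0.025, 0],
    [-1, 0.09, 0, 0.03, 0],
    [-1, 0.08, 0, 0.03, 0],
    [-1, 0.08, 0, 0.03, 0],
    [-1, 0, 0, 0, 0],
    [-1, 0, 0, 0, 0]
  ]
}}

```text
time_s: 15.42
position: [0.4166, -0.2608, 0.1344]
tool_rot: [180.0, -0.1, 163.2]
force: [3.1, -2.3, 2.0]
width: 0.0214
gripper_force: 60.2
```

Run:
```python
from h import *
np.set_printoptions(precision=4,suppress=True)
s=r.get_state(); print(s["position"],s["tool_rot"],s["force"],s["ft_torque"],s["width"])
probe_axis("p2")
```

```text
[ 0.4166 -0.2608  0.1344] [179.9852  -0.0623 163.1664] [ 3.081  -2.338   2.0498] [-0.5549 -0.7794 -0.1056] 0.021351959495637722
scene 0.79 425 ctr [ 0.4362 -0.2666  0.1282] axis [-0.2207  0.0642  0.9732] tilt 13.288717498447651 z -0.0022700559391534147 0.17764585637267083
top 0.58 48 ctr [ 0.4456 -0.2653  0.1096] axis [-0.1506  0.1943  0.9693] tilt 14.233132162766365 z 0.06299367378271459 0.20246602958119297
```

View pics/p2.png

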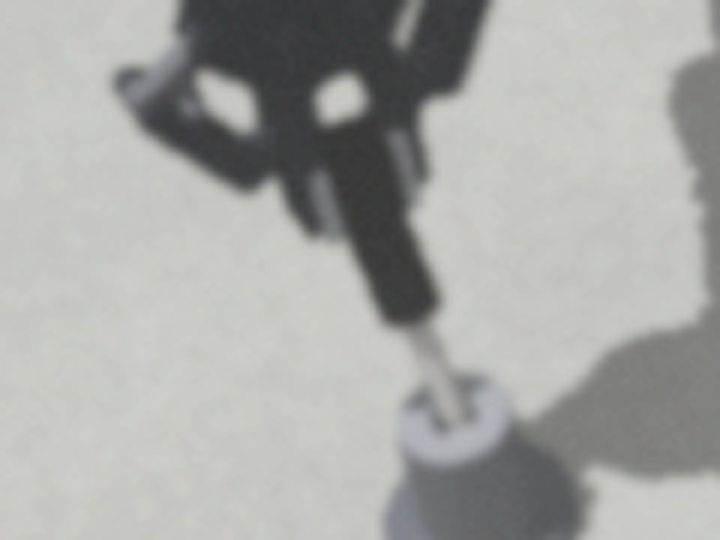

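Emit:
{"method": "apply_moves", "body": {
  "increments": [
    [-1, 0, 0, -0.2, 0],
    [-1, 0, 0, -0.5, 0],
    [-1, 0, 0, -0.5, 0],
    [-1, 0, 0, 0, 0]
  ]
}}

```text
time_s: 16.12
position: [0.4172, -0.2611, 0.2087]
tool_rot: [-180.0, 0.1, 163.2]
force: [-0.7, -0.0, -0.7]
width: 0.0218
gripper_force: 59.8
```

```bash
cat >> h.py <<'E'
def line(c,name=None,ang=24):
    """axis of the held probe from one camera's points; front-surface bias removed by fitting a cylinder axis"""
    from scipy.optimize import least_squares
    s=r.get_state(); im,d=camera(c); P=pts(c,d); X=np.array(camera_params(c)["extrinsics"])[:3,3]
    y=np.radians(s["tool_rot"][2]); tx=np.array([np.cos(y),np.sin(y),0]); g0=s["position"]+[0,0,.021]
    a0=np.array([0,0,np.cos(np.radians(ang))])+tx*np.sin(np.radians(ang))
    w=P-g0; t=w@a0; rr=np.linalg.norm(w-t[...,None]*a0,axis=-1)
    m=(d>0)&(rr<.022)&(t>-.14)&(t<-.022); Q=P[m]
    def prm(p):
        a=a0+p[2]*np.cross(a0,[0,0,1.])/np.sin(np.radians(ang))+p[3]*np.cross(a0,np.cross(a0,[0,0,1.])); a/=np.linalg.norm(a)
        g=g0+p[0]*tx+p[1]*np.array([-tx[1],tx[0],0]); return a,g
    def res(p):
        a,g=prm(p); w=Q-g; t=w@a; R=np.where(t<-p[4],.005,.0115); return np.linalg.norm(w-t[:,None]*a,axis=1)-R
    L=.112; fs=least_squares(res,[0,0,0,0,L-.055],loss="soft_l1",f_scale=.001,x_scale=[.01,.01,.1,.1,.01],diff_step=1e-3)
    a,g=prm(fs.x); tt=(Q-g)@a; ok=np.abs(res(fs.x))<.003; tmin=np.sort(tt[ok])[:3]
    print(c,len(Q),ok.sum(),"axis",a,"tilt",np.degrees(np.arccos(a[2])),"dir",np.degrees(np.arctan2(a[1],a[0])),"g-off",fs.x[:2],"tip from g",tmin,"tip",g+a*tmin[0],"handle end",fs.x[4])
    return a,g
E
python3 - <<'E'
from h import *
np.set_printoptions(precision=4,suppress=True)
s=r.get_state(); print(s["position"],s["tool_rot"],s["force"],s["ft_torque"],s["width"])
for c in ["scene","top","wrist"]: line(c)
im,d=camera("wrist"); cv2.imwrite("pics/w8.png",im[:,:,::-1])
im,d=camera("scene"); cv2.imwrite("pics/s8.png",im[:,:,::-1])
E
```

```text
[ 0.4172 -0.2611  0.2087] [-179.9771    0.0692  163.1778] [-0.6697 -0.0322 -0.6826] [-0.0366 -0.0201 -0.0204] 0.02179381407098157
scene 308 295 axis [-0.38    0.1094  0.9185] tilt 23.293515906125712 dir 163.93390463485966 g-off [-0.0008 -0.001 ] tip from g [-0.1116 -0.1108 -0.1092] tip [ 0.4607 -0.2726  0.1272] handle end 0.05885296244178012
top 65 65 axis [-0.369   0.1185  0.9218] tilt 22.802810275171115 dir 162.18906339831256 g-off [-0.0011  0.0006] tip from g [-0.1062 -0.1059 -0.1037] tip [ 0.4565 -0.2741  0.1301] handle end 0.057
wrist 37 36 axis [-0.353   0.1422  0.9248] tilt 22.36510070039814 dir 158.0606245334578 g-off [-0.0001 -0.0014] tip from g [-0.0565 -0.0563 -0.0548] tip [ 0.4363 -0.2669  0.1745] handle end 0.057
```

View pics/w8.png

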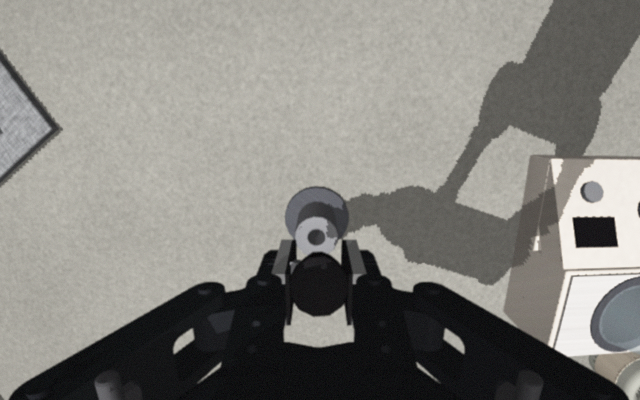

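Run:
```python
from h import *
np.set_printoptions(precision=4,suppress=True)
n=np.array([-.3936,.1200,.9114]); n/=np.linalg.norm(n); ex=np.array([.956,-.293,0]); ex-=n*(ex@n); ex/=np.linalg.norm(ex); ey=np.cross(n,ex)
for c,c0 in (("wrist",(.534,.0588,.0605)),("scene",(.5365,.060,.0615)),("top",(.5356,.0576,.0621))):
    z=np.load(f"c_{c}.npz"); im,P=z["im"].astype(float).mean(-1),z["P"]
    for it in range(3):
        w=P-np.array(c0); a,b,h=w@ex,w@ey,w@n; rad=np.hypot(a,b); near=(rad<.024)&(abs(h)<.008)
        bg=np.median(im[near&(rad>.0175)]); wt=np.clip(bg-im-8,0,None)*(near&(rad<.0185))
        c0=np.array([(wt*P[...,k]).sum()/wt.sum() for k in range(3)])
    dot=near&(rad<.006); wd=np.clip(np.percentile(im[dot],70)-im-10,0,None)*dot
    pl=np.median((P-c0)[near]@n)
    print(c,"ring ctr",c0,near.sum(),"dot",[(wd*P[...,k]).sum()/wd.sum() for k in range(3)],"pl",pl)
```

```text
wrist ring ctr [0.5352 0.0589 0.0607] 1396 dot [np.float64(0.5338121310731905), np.float64(0.059242695674362716), np.float64(0.061170353162074025)] pl -0.0017564614176010921
scene ring ctr [0.5383 0.0555 0.0623] 124 dot [np.float64(0.5372085360229011), np.float64(0.05111635247540769), np.float64(0.06056038275955278)] pl -0.0012962215734471758
top ring ctr [0.5363 0.0583 0.0611] 213 dot [np.float64(0.5328283721975035), np.float64(0.058558905559107914), np.float64(0.060191246392512325)] pl -0.0013449908040075917
```

Emit:
{"method": "apply_moves", "body": {
  "increments": [
    [-1, 0.05, 0.4, 0, 0],
    [-1, 0.08, 0.75, 0, 0],
    [-1, 0.08, 0.8, 0, 0],
    [-1, 0.08, 0.8, 0, 0],
    [-1, 0.08, 0.8, 0, 0],
    [-1, 0.08, 0.8, 0, 0],
    [-1, 0.08, 0.75, 0.1, 0],
    [-1, 0.06, 0.4, 0.25, 0],
    [-1, 0.03, 0.15, 0.2, 0],
    [-1, 0, 0, 0, 0],
    [-1, 0, 0, 0, 0]
  ]
}}

```text
time_s: 17.75
position: [0.4795, 0.0733, 0.1736]
tool_rot: [-180.0, -0.0, 163.1]
force: [-0.1, 0.2, -1.8]
width: 0.0214
gripper_force: 59.8
```

Run:
```python
from h import *
np.set_printoptions(precision=4,suppress=True)
s=r.get_state(); print(s["time_s"],s["position"],s["tool_rot"],s["force"],s["ft_torque"],s["width"])
for c in ["scene","top"]: line(c)
im,d=camera("scene"); P=pts("scene",d); np.savez("s9.npz",im=im,P=P)
S=[.5342,.059,.061]; n=np.array([-.389,.119,.9135])
print("px spot(robot frame)",proj("scene",S),"scene-frame",proj("scene",[.5365,.06,.0615]))
cv2.imwrite("pics/s9.png",cv2.resize(im[150:240,250:370,::-1],None,fx=6,fy=6,interpolation=cv2.INTER_CUBIC))
```

```text
17.75 [0.4795 0.0733 0.1736] [-179.9638   -0.0207  163.1201] [-0.0671  0.2054 -1.7688] [-0.0284  0.0093 -0.0684] 0.02142938426839838
scene 207 185 axis [-0.408   0.0991  0.9076] tilt 24.824466815129522 dir 166.34563230420815 g-off [0.0009 0.0004] tip from g [-0.1112 -0.1084 -0.1083] tip [0.5239 0.0621 0.0937] handle end 0.057Traceback (most recent call last):
  File "<stdin>", line 4, in <module>
  File "h.py", line 47, in line
    print(c,len(Q),ok.sum(),"axis",a,"tilt",np.degrees(np.arccos(a[2])),"dir",np.degrees(np.arctan2(a[1],a[0])),"g-off",fs.x[:2],"tip from g",tmin,"tip",g+a*tmin[0],"handle end",fs.x[4])
                                                                                                                                                             ~~~~^^^
IndexError: index 0 is out of bounds for axis 0 with size 0
```

Run:
```python
from h import *
from scipy.ndimage import map_coordinates
from scipy.optimize import minimize
np.set_printoptions(precision=4,suppress=True)
n=np.array([-.389,.119,.9135]); n/=np.linalg.norm(n); ex=np.array([.956,-.293,0]); ex-=n*(ex@n); ex/=np.linalg.norm(ex); ey=np.cross(n,ex)
g=np.linspace(-.02,.02,41); A,B=np.meshgrid(g,g); rad=np.hypot(A,B); M=np.where(rad<.002,-.5,np.where(rad<.010,.6,np.where(rad<.015,-1,1.))); M=cv2.GaussianBlur(M,(0,0),1.5); M-=M.mean()
for c in ("scene","top"):
    im=cv2.imread(f"pics/{c}0.png").astype(float).mean(-1); best=[]
    # face plane from this camera's own points
    for da in np.arange(-.008,.0081,.001):
        for db in np.arange(-.008,.0081,.001):
            X=np.array([.5342,.059,.061])+(da+A[...,None])*ex+(db+B[...,None])*ey
            uv=proj(c,X.reshape(-1,3)); I=map_coordinates(im,[uv[:,1],uv[:,0]],order=1).reshape(A.shape); I-=I.mean()
            best.append(((I*M).sum()/np.sqrt((I*I).sum()*(M*M).sum()),da,db))
    s,da,db=max(best); print(c,s,da,db,np.array([.5342,.059,.061])+da*ex+db*ey)
line("scene"); line("scene")
im,d=camera("wrist"); P=pts("wrist",d)
for f in finder.silhouettes("spot","wrist"): print(f["confidence"],f["position"],np.median(P[f["mask"]],0))
```

```text
scene 0.7746960949420851 0.004 -0.001 [0.5374 0.057  0.0626]
top 0.9822667227995221 -0.001 -0.001 [0.533  0.0583 0.0606]
scene 208 185 axis [-0.3678  0.1078  0.9236] tilt 22.536365132199975 dir 163.66626595461656 g-off [-0.0016 -0.0008] tip from g [-0.11   -0.1086 -0.1071] tip [0.5222 0.0617 0.0937] handle end 0.057
scene 207 190 axis [-0.3835  0.1193  0.9158] tilt 23.68186769988694 dir 162.72008088215745 g-off [-0.0004 -0.0009] tip from g [-0.1118 -0.1108 -0.1082] tip [0.5235 0.0607 0.093 ] handle end 0.057
0.56 [246.5, 322.2] [0.5249 0.0645 0.0562]
```

Emit:
{"method": "apply_moves", "body": {
  "increments": [
    [-1, -0.04, 0.017, 0.1, 0],
    [-1, -0.064, 0, 0.15, 0],
    [-1, -0.064, 0, 0.15, 0],
    [-1, 0, 0, 0, 0],
    [-1, 0, 0, 0, 0]
  ]
}}

```text
time_s: 18.68
position: [0.4895, 0.0723, 0.1494]
tool_rot: [-180.0, -0.0, 163.2]
force: [-0.8, -0.6, -0.5]
width: 0.0215
gripper_force: 59.8
```

```bash
cat > f.py <<'E'
from h import *
np.set_printoptions(precision=4,suppress=True)
n=np.array([-.389,.119,.9135]); F=[];p=[]
for _ in range(8):
    s=r.get_state(); F.append(s["force"]); p.append(s["position"]); camera("wrist")
F=np.array(F); print(s["time_s"],"F",F.mean(0),F.std(0),"Fn",F.mean(0)@n,"pos",np.mean(p,0),np.mean(s["ft_torque"]))
for _ in range(2): line("scene")
E
python3 f.py
```

```text
19.025 F [ 0.0317 -0.1874 -0.7254] [0.5076 0.4999 0.3393] Fn -0.6972559316452142 pos [0.4897 0.0723 0.1499] 0.0148536074321055
scene 304 194 axis [-0.4223  0.1612  0.892 ] tilt 26.86960664387042 dir 159.11089192315964 g-off [ 0.0022 -0.0022] tip from g [-0.1243 -0.1234 -0.122 ] tip [0.5406 0.055  0.0601] handle end 0.058579091701729445
scene 303 182 axis [-0.3944  0.1376  0.9086] tilt 24.69099409533236 dir 160.76656000780187 g-off [ 0.0003 -0.0016] tip from g [-0.1216 -0.1212 -0.1207] tip [0.5378 0.0572 0.0604] handle end 0.057
```

Emit:
{"method": "apply_moves", "body": {
  "increments": [
    [-1, -0.015, 0, 0.03, 0],
    [-1, -0.015, 0, 0.03, 0],
    [-1, -0.01, 0, 0.03, 0],
    [-1, 0, 0, 0, 0]
  ]
}}

```text
time_s: 19.68
position: [0.4917, 0.0715, 0.144]
tool_rot: [-180.0, -0.0, 163.2]
force: [-0.4, -0.0, -0.8]
width: 0.0214
gripper_force: 59.8
```

```bash
sed -i '/line("scene")/d' f.py; python3 f.py
```

```text
20.025 F [ 0.0702 -0.1352 -1.1893] [0.3306 0.2765 0.5337] Fn -1.1298366185802495 pos [0.4918 0.0715 0.1442] -0.010038086139376085
```

Emit:
{"method": "apply_moves", "body": {
  "increments": [
    [-1, -0.012, 0, 0.03, 0],
    [-1, 0, 0, 0, 0],
    [-1, 0, 0, 0, 0]
  ]
}}

```text
time_s: 20.45
position: [0.4927, 0.0714, 0.1426]
tool_rot: [180.0, 0.0, 163.2]
force: [-0.5, -0.3, 0.1]
width: 0.0216
gripper_force: 59.9
```

```bash
python3 f.py
```

```text
20.8 F [-0.0918  0.094   0.7029] [0.4764 0.7025 0.5555] Fn 0.6889912103271602 pos [0.4927 0.0714 0.1426] 0.026631337498717933
```

Emit:
{"method": "apply_moves", "body": {
  "increments": [
    [-1, -0.002, 0, 0.03, 0],
    [-1, -0.01, 0, 0.03, 0],
    [-1, 0, 0, 0, 0],
    [-1, 0, 0, 0, 0]
  ]
}}

```text
time_s: 21.35
position: [0.4935, 0.0711, 0.1391]
tool_rot: [180.0, 0.0, 163.2]
force: [-0.1, -0.4, 2.1]
width: 0.0217
gripper_force: 60.0
```

```bash
cat >> f.py <<'E'
im,d=camera("scene"); P=pts("scene",d); c=np.array([.492,.0714,.163]); a=np.array([-.389,.119,.9135]); c=s["position"]+[0,0,.021]
# handle-only axis (away from heater), and stopper check
w=P-c; t=w@a; q=np.linalg.norm(w-t[...,None]*a,axis=-1); Q=P[(d>0)&(q<.02)&(t<-.022)&(t>-.056)]
Q=Q[Q[:,2]>.1]
from scipy.optimize import least_squares
def res(p):
    b=a+np.array([p[2],p[3],0]); b/=np.linalg.norm(b); w=Q-(c+[p[0],p[1],0]); return np.linalg.norm(w-np.outer(w@b,b),axis=1)-.0115
f=least_squares(res,[0,0,0,0],loss="soft_l1",f_scale=.001,x_scale=[.01,.01,.1,.1]); b=a+np.array([f.x[2],f.x[3],0]); b/=np.linalg.norm(b)
print(len(Q),"axis",b,"angle",np.degrees(np.arccos(b@a/np.linalg.norm(a))),"off",f.x[:2],"tip@108mm",c+[f.x[0],f.x[1],0]-.108*b)
H=P[(np.hypot(P[...,0]-.625,P[...,1]-.006)<.03)&(P[...,2]>.2)&(P[...,2]<.218)]; print("stopper head",len(H),H.mean(0),np.median(H[:,2]))
E
python3 f.py
```

```text
21.7 F [0.1888 0.0015 2.0611] [0.4661 0.4419 0.3012] Fn 1.8095596622464722 pos [0.4934 0.0711 0.1391] -0.09315670530159871
121 axis [-0.357   0.1527  0.9216] angle 2.705311138488077 off [0.0018 0.0026] tip@108mm [0.5337 0.0572 0.0604]
stopper head 215 [0.6274 0.0058 0.2077] 0.2082703113413361
```

Run:
```python
from h import *
np.set_printoptions(precision=4,suppress=True,linewidth=150)
n=np.array([-.389,.119,.9135]); n/=np.linalg.norm(n); ex=np.array([.956,-.293,0]); ex-=n*(ex@n); ex/=np.linalg.norm(ex); ey=np.cross(n,ex); S=np.array([.534,.0585,.061])
for c in ("scene","top"):
    W=[];I=0
    for _ in range(4):
        im,d=camera(c); I=I+im.astype(float).mean(-1)/4; W.append(pts(c,d))
    E=np.array(camera_params(c)["extrinsics"])[:3,3]; P=np.median(W,0); w=P-S; a,b,h=w@ex,w@ey,w@n
    pl=np.median(h[(np.hypot(a,b)>.017)&(np.hypot(a,b)<.04)&(abs(h)<.008)]); print(c,"plane h",pl)
    for lo,hi in ((.003,.008),(.008,.014),(.014,.022),(.022,.032),(.032,.045)):
        m=(np.hypot(a,b)<.015)&(h-pl>lo)&(h-pl<hi)
        if m.sum(): print(lo,m.sum(),"a,b",a[m].mean(),b[m].mean(),"range",a[m].min(),a[m].max(),b[m].min(),b[m].max())
    v=(E-S)/np.linalg.norm(E-S); print("view dir in plane",v@ex,v@ey)
    # rectified patch, 2.5 mm
    g=np.arange(-.02,.0201,.0025)
    for src,J in (("before",cv2.imread(f"pics/{c}0.png").astype(float).mean(-1)),("now",I)):
        print(src)
        for aa in g[::-1]:
            uv=proj(c,np.array([S+aa*ex+bb*ey for bb in g[::-1]])).astype(np.float32); print("%5.1f"%(aa*1e3),cv2.remap(J.astype(np.float32),uv[:,:1],uv[:,1:],1).ravel().astype(int))
```

```text
scene plane h -0.00306150377613039
0.003 14 a,b 0.0008978289704385151 -0.00046881414737759604 range -0.012665283916997835 0.010703739223449815 -0.011058036350536059 0.011360220352054251
0.008 7 a,b 0.004125927505468304 -0.0002699009662541125 range 0.0024315846618300544 0.006094555455127634 -0.0038654372179536215 0.004203271503413657
0.014 12 a,b 0.003913797163306808 -0.0008469704739490958 range -3.7191497871377795e-05 0.006836251186158855 -0.0037943699982158057 0.004229269000722262
0.022 16 a,b 0.005021596765504005 -0.000643190130297906 range 0.001102785571877917 0.008251773642108657 -0.004222396806726743 0.004806480335400227
0.032 19 a,b 0.00436563879566426 -0.000642566143942477 range -0.003872428723358157 0.0067701047508493505 -0.0038104669347122167 0.004481036674401992
view dir in plane 0.8098050396121579 -0.4311950924082713
before
 20.0 [148 154 156 155 150 141 131 125 122 123 123 127 129 134 143 147 151]
 17.5 [153 155 155 152 142 128 116 113 111 113 112 117 121 127 136 144 149]
 15.0 [155 156 154 146 128 112 103 105 103 107 107 109 114 120 129 141 147]
 12.5 [156 155 150 135 11
[... 4067 characters left out ...]
83  83  83  83  84  84  84  83  76  57  88 110  68]
  5.0 [83 82 83 83 83 83 84 84 84 85 84 84 81 66 80 92 73]
  2.5 [83 84 84 84 84 84 84 84 85 85 84 84 82 71 71 82 77]
 -0.0 [84 84 84 84 84 84 84 84 84 83 83 83 82 75 68 80 93]
 -2.5 [84 84 84 85 84 84 84 83 83 83 82 82 82 79 69 75 82]
 -5.0 [84 84 84 84 83 83 83 82 82 82 81 81 80 78 72 68 71]
 -7.5 [84 84 83 83 83 82 82 82 81 80 80 79 78 77 74 66 61]
-10.0 [83 83 83 82 82 81 81 80 79 79 78 77 76 76 74 68 55]
-12.5 [82 82 81 81 80 80 79 79 78 77 77 76 75 75 74 70 57]
-15.0 [81 81 80 79 78 77 77 77 76 76 75 75 74 74 73 70 60]
-17.5 [80 79 78 78 77 76 76 75 75 74 74 73 73 72 72 70 65]
-20.0 [78 77 77 76 76 75 75 74 74 73 73 72 72 72 71 70 67]
```

Run:
```python
from h import *
print(ticket.finish_job())
```

```text
the job is handed in; nothing more can be done
None
```

The job is handed in with no verdict returned: the stopper sits in the flask, its head about level at 208 mm. The thermometer is held on the dot (estimated within about 2 mm), a few degrees or less off square and pressed in about halfway at roughly 2.7 N.

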